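# Switch on the guarded power switch

## Robot

A 6-joint arm with a two-finger parallel gripper is mounted at the origin on a cart in front of the work surface, level with it; the furniture and walls round the work are solid. World frame = base frame: x ahead of the robot, y to its left, z up, the work surface at z = 0. Lengths are in m, angles in rad, forces in N, time in s.
With the tool pointing down it reaches from about 0.25 to 0.725 m from the base axis. Payload 4 kg.
Tool frame: the origin (TCP) lies on the centre line of the jaws, within the pads' length; the fingertips stand 17 mm ahead of it and the grasp point (between the pads) lies 2 mm behind it; z points along the fingers, y is the line along which they close (so a half turn about z gives the same grasp; the last joint's range is limited). The gripper opens to 85 mm and grips with 20 to 120 N. Pads are 22 mm wide; open, the fingers measure 114 mm over their backs; the gripper's body (76 mm by 85 mm) begins 54 mm behind the grasp point. The pads swing forward as they close: fully open they stand 13 mm farther back than shut.
Start: joints at [-1.219, 0.241, 0.005, 1.335, 0, 1.571], TCP at [0.172, -0.469, 0.248] pointing down, gripper open.
Joint ranges: [-2.72, 2.72], [-1.05, 1.87], [-1.09, 1.28], [-1.99, 2.15], [-1.42, 1.44], [-3.14, 3.14]. Speed limits (rad/s): [2.79, 2.79, 3.14, 3.14, 3.14, 3.14].

## Interface

Orientations are given as a unit quaternion [x, y, z, w].
In Python, from workcell import get_obs, imaging, order gives the robot as it stands.
- The arm moves only by the tool apply_moves, never from a script. Its argument "targets" is a list that holds one entry, the list of rows, each a list of 5 numbers: the shift along the world's x, y, z in units of 40 mm (1.0 is 40 mm), then the turn about the world's z in degrees, then the gripper command: -1 is shut, 1 is fully open, values between are in proportion. In form: [[[dx, dy, dz, turn, fingers], ...]]. A call has 1 to 8 rows; each row shifts and turns the commanded pose from where the row before left it; what a row does not reach is not made up. A row lasts 1/12 s, in which the tool goes at most 41.7 mm and 7.16 degrees, less where a joint would pass 70% of its speed; a pose out of reach is approached as far as the arm can. A call is refused whole if a number of a shift passes 1 or a number of a turn 7.16, either way. A call with a gripper value outside its range is refused whole. The fingers move at their own pace and stop on an object; the grip force is fixed at half the most. Time passes only in rows, so rows that do not move let the fingers close. It gives the time, the measured TCP pose, the force, the opening and the grip force at its end, in the units of the state.
- get_obs(): the state, without advancing time (a new reading comes with each control period).
- imaging.camera(name): name is "side" or "top" or "wrist"; returns (picture, depth): 400x640x3 uint8, blue, green, red; 400x640 float32, m along the optical axis (not along the pixel's ray), 0 where there is no reading.
- imaging.get_calibration(name): a dict with "camera_matrix" (3x3 intrinsics, pixels), "eye" and "rotation" of the camera in the world; the wrist camera has in their place "hand_eye" (4x4, takes a point from camera to tool coordinates, whose origin is the TCP and whose axes are the flange's). Camera axes: x right, y down, z forward; pixel columns grow to the right and rows downward; lengths in m; the calibration is good to about 2 mm. A picture is of the moment at which its call begins: read the wrist's pose just before it. get_calibration takes no time and is no camera call.
- order.job_done(): hands the job in; it is judged then, once.
The state is a dict: "clock": time; "joint_pos": joint angles; "joint_vel": joint speeds; "tau": joint torques, N m; "eef_pos": TCP position; "tool_rot": TCP orientation; "ft_force": force on the tool from outside, world axes, zero at the start; "ft_torque": the same for the moment, N m; "grip_width": finger opening in m; "grasp_force": force on a finger pad.
Only numpy, scipy, OpenCV 4.12 (cv2) and the standard library are available. Lean on these libraries where they do the work, as an engineer would, in place of code of your own. Each camera call takes 0.05 s, during which the arm holds its last target. There are 200 camera calls.

## Task

Switch on the guarded power switch: with closed fingers under its front tab, lift the metal guard up and back, keep it up with the back of the finger while you push the toggle beneath from the left fully over to the right, then draw the finger out and let the guard drop shut. Touch only, gently: do not pinch or grasp anything, do not lift or shift the box, leave the bare toggle on the other box as it is and leave the things around where they are.

Things in the scene. Friction and masses are not known exactly. Their poses are not given: they have to be found in the camera images.
- guarded_box: grey switch box with a hinged metal guard on top, 3 kg, loose. Origin: underside centre of its foot plate (110 x by 130 y, 12 high); +x from its front (tab side, facing the robot within 0.3 rad) to its back, +y to its left as the robot sees it, z up. Housing x -35 to 35, y -58 to 58; its flat top, the panel, is at z 72
- guard_roof (a point): centre of the guard's roof top, moves with it. The guard is an aluminium hood (3 mm sheet, 60 g) with roof, front wall and two side cheeks hiding the toggle; 112 wide (y -56 to 56, 106 inside). Shut, in the box's frame (mm): roof at z 128, front wall x -36, z 86 to 128, cheeks x -35 to 23, z 84 to 128
- guard_tab (a point): middle of the free front edge of the guard's tab: a strip with rolled edge, 3 to 5 mm thick, 112 wide along the box's y, sticking out 15 mm forwards from the foot of the guard's front wall, free air below it down to the foot plate. Shut, this point is at (-52, 0, 86.5) in the box's frame; it circles up and back about the hinge at radius 76
- guard_hinge (a point): middle of the guard's hinge axis, fixed to the box at (24, 0, 80) in the box's frame; the axis runs along the box's y
- guard (a joint): angle of the guard, rad: 0 shut, grows as the tab is lifted up and back, stop at 1.6. Weight and a weak spring (together about 1 N at the tab) close it from any angle once let go. Counts as lifted above 0.4 and as shut below 0.08
- main_toggle (a joint): angle of the toggle under the guard, rad: 0 = off, leaning 0.45 rad to the left (the box's +y); 0.9 = on, leaning 0.45 rad to the right; both are end stops; stays where it is left, moves with about 2 N at its tip; on above 0.7
- main_toggle_tip (a point): near the top of the toggle under the guard, a steel bat 36 long, 10 mm thick at its top. Pivot at (-12, -8, 76) in the box's frame, axis along the box's x; this point is 32 from the pivot, 4 short of the end: off at (-12, 6, 105), on at (-12, -22, 105)
- bare_box: the other switch box, same foot plate and housing and same toggle but no guard; not to be touched. Origin as for the guarded box
- bare_toggle (a joint): angle of the bare toggle on the other box, rad: 0 leaning left; leave it there
- pliers: pliers with red handles, 52 x 169 x 16 mm, lying loose between the boxes, origin at the centre of the underside; leave in place
- screw_jar: jar with a green lid, 54 mm wide, 62 high, loose between and behind the boxes, origin at the underside; leave in place
- project_box: small light case, 50 x 76 x 30 mm, loose, to the left, origin at the underside; leave in place
- offcut: wooden block 45 x 90 x 30 mm, loose, to the right, origin at the underside; leave in place
- glue_tube: white glue tube with a blue nozzle, 26 x 96 x 26 mm, lying loose in front on the right, origin at the underside; leave in place

How it is judged:
On the way, in this order (a step that is already met when the one before it is completed fails the run):
1. the guard is lifted (above 0.4 rad) while the toggle is still off (value of joint guard above 0.4 rad and value of joint main_toggle below 0.25 rad), for 0.1 s.
2. the toggle is over to the right (above 0.7 rad) while the guard is held up (above 0.3 rad) (value of joint main_toggle above 0.7 rad and value of joint guard above 0.3 rad), for 0.05 s.
At the end, for the whole second after the job is handed in: The toggle under the guard leans right (above 0.7 of 0.9 rad) and the guard has dropped shut over it (below 0.08 rad); the bare toggle still leans left (below 0.25 rad); both boxes stand within 20 mm of where they stood (value of joint main_toggle above 0.7 rad and value of joint guard below 0.08 rad and value of joint bare_toggle below 0.25 rad and distance of each of guarded_box, bare_box from where it was at the start of the episode below 0.02 m and angle between guarded_box's own z axis and vertical below 0.05 rad); the robot touches nothing.
It fails at once if the toggle was pushed over with the guard down (value of joint guard below 0.2 rad and value of joint main_toggle between 0.3 and 0.6 rad).
It fails at once if the guard, toggle or box was pinched or forced (over 25 N from the fingers) (contact force between the fingers and guarded_box above 25 N).
It fails at once if the guarded box was lifted, tipped or shifted by more than 20 mm (distance of guarded_box from where it was at the start of the episode above 0.02 m or angle between guarded_box's own z axis and vertical above 0.1 rad).
It fails at once if the other box was shifted or its toggle moved (distance of bare_box from where it was at the start of the episode above 0.02 m or value of joint bare_toggle above 0.3 rad).
It fails at once if a bystander was moved by more than 20 mm (distance of any of pliers, screw_jar, project_box, offcut, glue_tube from where it was at the start of the episode above 0.02 m).
It also fails if it takes over 42 s, if anything falls off the work surface, if the arm or the gripper's body presses on something with over 40 N, if the wrist force passes 120 N, or if a joint passes its speed limit or range.

## Working session

There is one attempt and no reset: what is moved stays moved. The work goes in short steps, Python scripts to look and compute and a tool call to move; the robot and the scene stay as the last step left them, time stands still between calls to the robot, and variables do not carry over. Pictures are saved under pics/ and viewed, at most 10 in all, crops included, and the job is handed in when it is done.

Besides the shell and the picture viewer there is one more tool, called after "Emit:" as name([rows], argument=value, ...), one row to a line, values as JSON. apply_moves: Moves the arm, as the interface text tells. Its arguments: {"type":"object","properties":{"targets":{"type":"array","items":{"type":"array","items":{"type":"array","items":{"type":"number"}}}}},"required":["targets"]}

```bash
mkdir -p pics; cat > h.py <<'E'
import numpy as np,cv2
from workcell import get_obs,imaging,order
def snap(n):
    p,d=imaging.camera(n); return p,d
def pts(n,d):
    c=imaging.get_calibration(n);K=np.array(c['camera_matrix']);R=np.array(c['rotation']);e=np.array(c['eye'])
    v,u=np.mgrid[:d.shape[0],:d.shape[1]]
    P=np.stack([(u-K[0,2])/K[0,0]*d,(v-K[1,2])/K[1,1]*d,d],-1)
    return P@R.T+e
E
python3 - <<'E'
from h import *
for n in('top','side'):
    p,d=snap(n); cv2.imwrite(f'pics/{n}0.png',p); np.savez(f'{n}0.npz',p=p,d=d)
    c=imaging.get_calibration(n); print(n,c)
o=get_obs();print(o['clock'],o['eef_pos'],o['tool_rot'],o['grip_width'])
E
```

```text
top {'camera_matrix': array([[475.48411298,   0.        , 317.18482642],
       [  0.        , 475.48411298, 199.66862302],
       [  0.        ,   0.        ,   1.        ]]), 'eye': array([ 0.30798917, -0.01656117,  1.50905083]), 'rotation': array([-0.70119799,  0.70720388, -0.06134453,  0.06648981])}
side {'camera_matrix': array([[400.53536352,   0.        , 325.95152579],
       [  0.        , 400.53536352, 202.05003483],
       [  0.        ,   0.        ,   1.        ]]), 'eye': array([0.36650176, 1.05487767, 0.86912195]), 'rotation': array([-0.07465199,  0.8894891 , -0.44795502,  0.05071994])}
0.1 [ 0.17211909 -0.46889495  0.24751583] [ 9.84568288e-01  1.74998336e-01 -1.82926703e-04 -9.13775911e-04] 0.08544565231005877
```

```bash
sed -i "s/R=np.array(c\['rotation'\])/R=Rotation.from_quat(c['rotation']).as_matrix()/; 1a from scipy.spatial.transform import Rotation" h.py
python3 - <<'E'
from h import *
for n in('top','side'):
    z=np.load(n+'0.npz');P=pts(n,z['d']);np.save(n+'P.npy',P)
    print(n,P[300,320],P[200,320])
E
```

```text
top [ 0.26743357 -0.01290398  0.00378908] [ 5.82975452e-01 -1.56949440e-02  5.70669690e-04]
side [0.52652055 0.3705853  0.02848561] [ 0.62216044 -0.117711   -0.00556359]
```

View pics/top0.png

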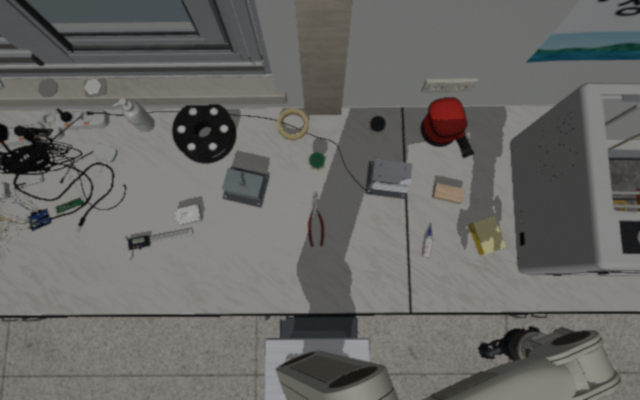

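View pics/side0.png

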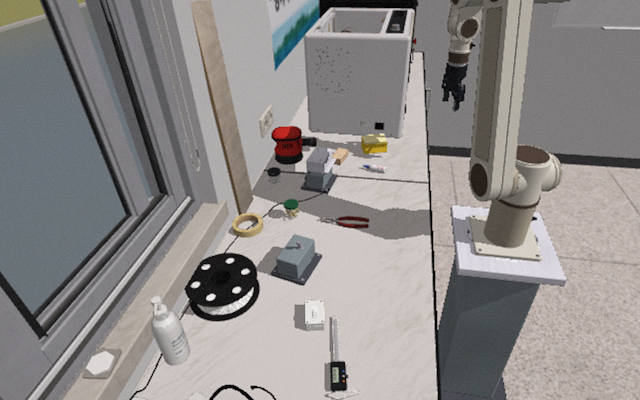

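The top view shows the guarded box at about px (388,178) and the bare box with its toggle at about (245,186). The pliers are at (316,225) and the glue tube at (429,240). In the side view the guarded box is at (320,170). Next I'll measure the roof from depth.

```bash
python3 - <<'E'
from h import *
z=np.load('top0.npz');P=np.load('topP.npy')
def rect(lo,hi,win):
    u0,u1,v0,v1=win
    m=np.zeros(P.shape[:2],bool);m[v0:v1,u0:u1]=1
    m&=(P[...,2]>lo)&(P[...,2]<hi)
    n,l,s,_=cv2.connectedComponentsWithStats(m.astype(np.uint8)); k=1+s[1:,4].argmax();q=P[l==k]
    r=cv2.minAreaRect((q[:,:2]*1000).astype(np.float32)); print(lo,hi,len(q),r,np.median(q[:,2]), q[:,:2].mean(0)); return r
W=(355,425,145,210)
rect(.115,.15,W);rect(.06,.15,W);rect(.006,.15,W);rect(.075,.1,W)
rect(.006,.15,(210,280,155,215))
im=cv2.resize(z['p'][140:215,345:480],None,fx=5,fy=5,interpolation=cv2.INTER_CUBIC);cv2.imwrite('pics/c0.png',im)
print(np.round(P[170:205:2,388,:]*1000).astype(int).tolist())
E
```

```text
0.115 0.15 851 ((644.2262573242188, -231.92477416992188), (113.14103698730469, 67.31072998046875), 81.65838623046875) 0.12904925666103084 [ 0.64295597 -0.23133717]
0.06 0.15 1158 ((637.33154296875, -230.05746459960938), (116.99988555908203, 84.85210418701172), 80.02754211425781) 0.12765924293537723 [ 0.63494019 -0.22817103]
0.006 0.15 1540 ((655.2568359375, -220.66554260253906), (180.66067504882812, 127.56879425048828), 83.7218017578125) 0.1247777439798613 [ 0.63156486 -0.22342494]
0.075 0.1 223 ((604.3446044921875, -226.43588256835938), (112.3462142944336, 18.824981689453125), 81.83126831054688) 0.09020156366113996 [ 0.60514882 -0.22629545]
0.006 0.15 1419 ((629.4325561523438, 223.3802490234375), (142.62310791015625, 123.63966369628906), 84.09902954101562) 0.06975389947857158 [0.62069178 0.21835933]
[[649, -220, 127], [643, -220, 126], [636, -219, 131], [631, -219, 125], [625, -219, 127], [619, -219, 126], [614, -219, 122], [612, -222, 100], [609, -224, 87], [602, -223, 89], [610, -233, 18], [604, -233, 17], [598, -233, 14], [592, -234, 11], [589, -236, -6], [580, -234, 6], [575, -235, -5], [567, -233, 6]]
```

View pics/c0.png

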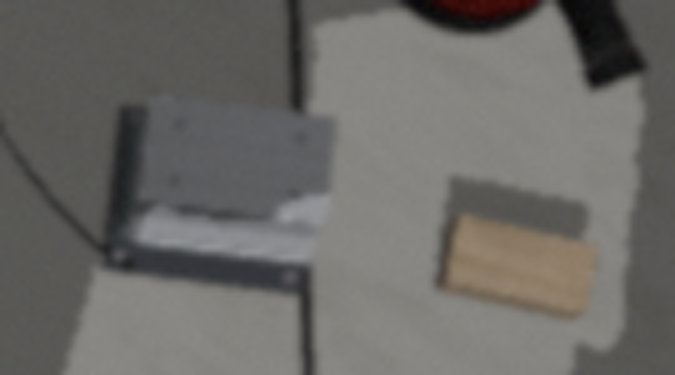

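The roof and tab agree: the guarded box's origin is about (0.649, -0.2325) with yaw about -8.3°. I'll approach in front of the tab, left of the toggle (box y = +32), with the fingers closed.

Emit:
apply_moves([
  [[0.72,0.5,0,-3.56,-1],[0.72,0.5,0,-3.56,-1],[0.72,0.5,0,-3.56,-1],[0.72,0.5,0,-3.56,-1],[0.72,0.5,0,-3.56,-1],[0.72,0.5,0,-3.56,-1],[0.72,0.5,0,-3.56,-1],[0.72,0.5,0,-3.56,-1]],
])

```text
clock: 0.77
eef_pos: [0.4036, -0.308, 0.2479]
tool_rot: [0.997, -0.074, -0.0, -0.0]
ft_force: [0.4, -0.4, -0.3]
grip_width: -0.0002
grasp_force: 0.0
```

Emit:
apply_moves([
  [[0.72,0.5,0,0,-1],[0.72,0.5,0,0,-1],[0.72,0.5,0,0,-1],[0.72,0.5,0,0,-1],[0.72,0.5,0,0,-1],[0.3,0.3,0,0,-1],[0,0,0,0,-1],[0,0,0,0,-1]],
])

```text
clock: 1.43
eef_pos: [0.5589, -0.1964, 0.2472]
tool_rot: [0.997, -0.071, -0.001, -0.0]
ft_force: [0.5, 0.2, -0.6]
grip_width: 0.0
grasp_force: 0.0
```

```bash
python3 - <<'E'
from h import *
o=get_obs();print(o['clock'],o['eef_pos'],Rotation.from_quat(o['tool_rot']).as_matrix().round(3).tolist(),o['joint_pos'],o['grip_width'],o['ft_force'])
c=imaging.get_calibration('wrist');print(c)
p,d=snap('wrist');cv2.imwrite('pics/w1.png',p);np.savez('w1.npz',p=p,d=d,pos=o['eef_pos'],q=o['tool_rot'])
E
```

```text
1.4333 [ 0.55887693 -0.1963961   0.24722679] [[0.99, -0.143, -0.002], [-0.143, -0.99, 0.0], [-0.002, -0.0, -1.0]] [-3.37737674e-01  4.29565796e-01  2.70605804e-01  1.41389494e+00
 -4.02286692e-04  2.94688480e+00] 4.0399702482336384e-05 [ 0.50787069  0.19747259 -0.60473131]
{'camera_matrix': array([[292.44721326,   0.        , 320.57984978],
       [  0.        , 292.44721326, 198.44002611],
       [  0.        ,   0.        ,   1.        ]]), 'hand_eye': array([[-8.97903129e-04, -9.45715824e-01, -3.24993499e-01,
         8.36156152e-02],
       [ 9.99999589e-01, -8.07227448e-04, -4.13839013e-04,
         4.88203863e-04],
       [ 1.29030430e-04, -3.24993737e-01,  9.45716159e-01,
        -1.26486669e-01],
       [ 0.00000000e+00,  0.00000000e+00,  0.00000000e+00,
         1.00000000e+00]])}
```

View pics/w1.png

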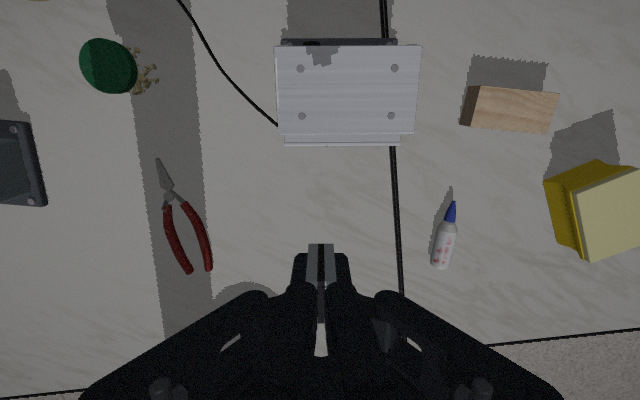

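The wrist view shows the guard roof at px cols 275–421, rows 45–135, and the tab's front edge at row ~145, cols 285–400, square to the image. The closed fingertips are at (320,245). I'll measure the tab edge.

```bash
python3 - <<'E'
from h import *
z=np.load('w1.npz');d=z['d'];c=imaging.get_calibration('wrist');K=c['camera_matrix'];H=c['hand_eye']
v,u=np.mgrid[:400,:640]
P=np.stack([(u-K[0,2])/K[0,0]*d,(v-K[1,2])/K[1,1]*d,d],-1)
P=(P@H[:3,:3].T+H[:3,3])@Rotation.from_quat(z['q']).as_matrix().T+z['pos']
for uu in (300,340,380): print([ (r,*np.round(P[r,uu]*1000).astype(int)) for r in range(128,152,2)])
m=(P[...,2]>.115)&(P[...,2]<.14)&(u>260)&(u<440)&(v<150)
q=P[m];print('roof',cv2.minAreaRect((q[:,:2]*1e3).astype(np.float32)),np.median(q[:,2]))
m=(P[...,2]>.078)&(P[...,2]<.096)&(u>260)&(u<440)&(v>120)&(v<155)
q=P[m];print('tab',cv2.minAreaRect((q[:,:2]*1e3).astype(np.float32)),np.median(q[:,2]))
o=np.array([.649,-.2325]);ex=np.array([np.cos(.145),-np.sin(.145)]);ey=np.array([-ex[1],ex[0]])
print('tab in box',((q[:,:2]-o)@ex*1e3).min(),((q[:,:2]-o)@ey*1e3).min(),((q[:,:2]-o)@ey*1e3).max())
t=o-.085*ex+.032*ey;print('goto',t,(t-get_obs()['eef_pos'][:2])/.04)
E
```

```text
[(128, np.int64(621), np.int64(-189), np.int64(129)), (130, np.int64(619), np.int64(-189), np.int64(130)), (132, np.int64(618), np.int64(-188), np.int64(129)), (134, np.int64(616), np.int64(-188), np.int64(129)), (136, np.int64(610), np.int64(-184), np.int64(89)), (138, np.int64(608), np.int64(-184), np.int64(89)), (140, np.int64(606), np.int64(-184), np.int64(89)), (142, np.int64(604), np.int64(-183), np.int64(88)), (144, np.int64(603), np.int64(-183), np.int64(90)), (146, np.int64(600), np.int64(-183), np.int64(88)), (148, np.int64(585), np.int64(-174), np.int64(2)), (150, np.int64(583), np.int64(-174), np.int64(0))]
[(128, np.int64(616), np.int64(-221), np.int64(128)), (130, np.int64(615), np.int64(-221), np.int64(129)), (132, np.int64(613), np.int64(-221), np.int64(128)), (134, np.int64(611), np.int64(-221), np.int64(128)), (136, np.int64(605), np.int64(-222), np.int64(90)), (138, np.int64(602), np.int64(-222), np.int64(88)), (140, np.int64(601), np.int64(-222), np.int64(88)), (142, np.int64(599), np.int64(-221), np.int64(89)), (144, np.int64(597), np.int64(-221), np.int64(89)), 
[... 454 characters left out ...]
 np.int64(89)), (140, np.int64(595), np.int64(-260), np.int64(88)), (142, np.int64(593), np.int64(-260), np.int64(88)), (144, np.int64(591), np.int64(-259), np.int64(89)), (146, np.int64(573), np.int64(-275), np.int64(2)), (148, np.int64(571), np.int64(-275), np.int64(1)), (150, np.int64(568), np.int64(-275), np.int64(0))]
roof ((643.2318115234375, -229.55374145507812), (112.19209289550781, 66.95101928710938), 82.16860961914062) 0.12885929806203117
tab ((599.9968872070312, -223.5195770263672), (111.98841857910156, 11.42453384399414), 82.25785064697266) 0.08903322139861701
tab in box -55.62059596432952 -54.20532053630416 57.79516606539733
goto [ 0.56951576 -0.18855395] [0.28174779 0.21612626]
```

Emit:
apply_moves([
  [[0.25,0.1,-0.7,0,-1],[0.24,0.1,-0.7,0,-1],[0,0,-0.7,0,-1],[0,0,-0.7,0,-1],[0,0,-0.7,0,-1],[0,0,-0.4,0,-1],[0,0,0,0,-1],[0,0,0,0,-1]],
])

```text
clock: 2.15
eef_pos: [0.5767, -0.1902, 0.0917]
tool_rot: [0.997, -0.074, -0.001, -0.0]
ft_force: [0.0, -0.9, 0.7]
grip_width: 0.0001
grasp_force: 0.0
```

Emit:
apply_moves([
  [[0.05,-0.007,0,0,-1],[0.05,-0.007,0,0,-1],[0.05,-0.007,0,0,-1],[0.05,-0.007,0,0,-1],[0,0,0,0,-1]],
])

```text
clock: 2.57
eef_pos: [0.5874, -0.1907, 0.0933]
tool_rot: [0.997, -0.072, 0.001, 0.0]
ft_force: [-0.4, -0.1, -0.4]
grip_width: 0.0003
grasp_force: 0.0
```

Emit:
apply_moves([
  [[0.025,-0.003,0,0,-1],[0.025,-0.003,0,0,-1],[0.025,-0.003,0,0,-1],[0,0,0,0,-1]],
])

```text
clock: 2.9
eef_pos: [0.5883, -0.1906, 0.092]
tool_rot: [0.997, -0.073, -0.001, -0.0]
ft_force: [-3.5, 0.4, 1.9]
grip_width: -0.0002
grasp_force: 1.8
```

```bash
python3 - <<'E'
from h import *
print(get_obs()['ft_force'])
p,d=snap('wrist');s,_=snap('side')
cv2.imwrite('pics/a.png',np.hstack([cv2.resize(p[0:300,200:500],(400,400)),cv2.resize(s[100:210,270:380],(400,400),interpolation=2)]))
E
```

```text
[-3.52200977  0.35780578  1.90360124]
```

View pics/a.png

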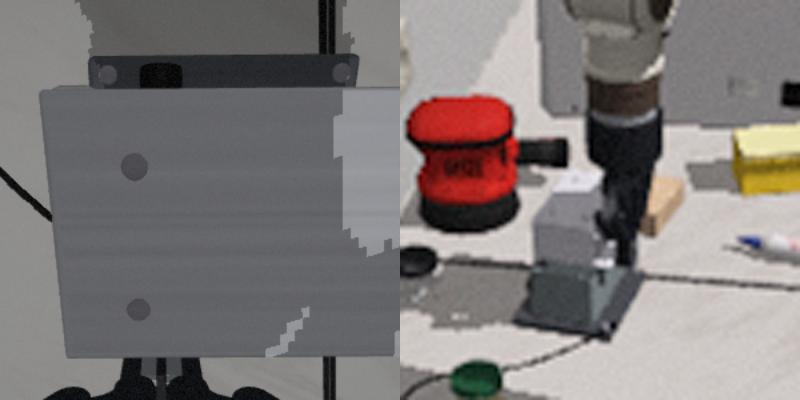

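The finger is on the tab edge at about 3.5 N; the crop shows the fingertips at the tab, left of centre. I'll press gently and lift along the arc.

Emit:
apply_moves([
  [[0.025,-0.003,0,0,-1],[0.01,0,0.05,0,-1],[0.01,0,0.05,0,-1],[0.01,0,0.05,0,-1],[0,0,0,0,-1]],
])

```text
clock: 3.42
eef_pos: [0.5891, -0.1907, 0.0974]
tool_rot: [0.997, -0.073, -0.003, -0.0]
ft_force: [-7.0, 0.4, -0.0]
grip_width: 0.0001
grasp_force: 3.3
```

Emit:
apply_moves([
  [[0,0,0.06,0,-1],[0,0,0.06,0,-1],[0,0,0.06,0,-1],[0,0,0,0,-1]],
])

```text
clock: 3.75
eef_pos: [0.5907, -0.1909, 0.1058]
tool_rot: [0.997, -0.073, -0.001, -0.0]
ft_force: [-5.5, 0.7, 1.3]
grip_width: 0.0001
grasp_force: 3.0
```

```bash
cat >> h.py <<'E'
def wpts():
    o=get_obs();p,d=snap('wrist');c=imaging.get_calibration('wrist');K=c['camera_matrix'];H=c['hand_eye']
    v,u=np.mgrid[:400,:640]
    P=np.stack([(u-K[0,2])/K[0,0]*d,(v-K[1,2])/K[1,1]*d,d],-1)
    P=(P@H[:3,:3].T+H[:3,3])@Rotation.from_quat(o['tool_rot']).as_matrix().T+np.array(o['eef_pos'])
    return p,P
def box(P):
    q=P-np.array([.6465,-.2305,0]);c,s=np.cos(.137),np.sin(.137)
    return np.stack([q[...,0]*c-q[...,1]*s,q[...,0]*s+q[...,1]*c,q[...,2]],-1)*1e3
def guard():
    p,P=wpts();B=box(P)
    m=(abs(B[...,1])<50)&(B[...,0]>-70)&(B[...,0]<60)&(B[...,2]>112)&(B[...,2]<175)
    q=B[m];q=q[(q[:,1]<10)]
    f=np.polyfit(q[:,0],q[:,2],1);print('roof n',len(q),'slope',f,'angle',np.arctan(f[0]),'z',q[:,2].min(),q[:,2].max(),'x',q[:,0].min(),q[:,0].max())
    return p,B
E
python3 - <<'E'
from h import *
o=get_obs();print('tcp box',box(np.array(o['eef_pos'])));p,B=guard()
E
```

```text
tcp box [-60.69329767  31.57901938 105.75738578]
roof n 43499 slope [ -0.34649948 136.07878861] angle -0.3335529199633771 z 124.00940574410669 174.99861029004862 x -69.99385157204291 37.922993760847405
```

```bash
sed -i "s/q=q\[(q\[:,1\]<10)\]/q=q[(q[:,1]<-15)\&(q[:,0]>-38)\&(q[:,0]<15)]/" h.py; python3 - <<'E'
from h import *
p,B=guard()
print([tuple(B[r,400].astype(int)) for r in range(20,300,20)])
cv2.imwrite('pics/b.png',p)
E
```

```text
roof n 12406 slope [ -0.17545331 133.73008206] angle -0.17368547305074125 z 129.0052252362361 140.0306916988584 x -27.882451764055162 14.99776585314696
[(np.int64(73), np.int64(-24), np.int64(0)), (np.int64(60), np.int64(-26), np.int64(0)), (np.int64(34), np.int64(4), np.int64(127)), (np.int64(28), np.int64(4), np.int64(128)), (np.int64(22), np.int64(3), np.int64(128)), (np.int64(15), np.int64(4), np.int64(132)), (np.int64(9), np.int64(3), np.int64(131)), (np.int64(2), np.int64(3), np.int64(134)), (np.int64(-4), np.int64(2), np.int64(133)), (np.int64(-10), np.int64(3), np.int64(136)), (np.int64(-18), np.int64(2), np.int64(136)), (np.int64(-25), np.int64(2), np.int64(137)), (np.int64(-115), np.int64(-39), np.int64(1)), (np.int64(-137), np.int64(-41), np.int64(0))]
```

View pics/b.png

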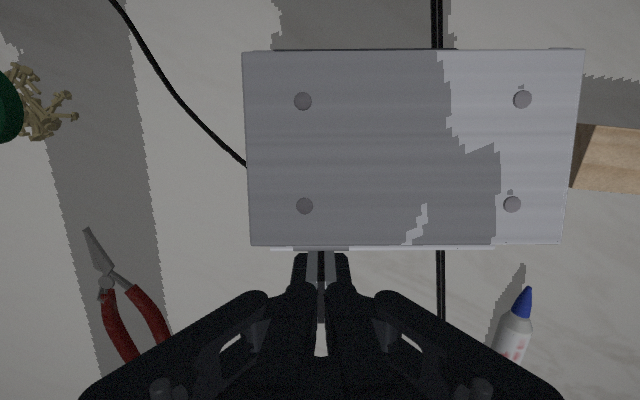

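The roof reads 0.174 rad, so friction is lifting the guard. I'll continue along the arc.

Emit:
apply_moves([
  [[0.03,-0.004,0.09,0,-1],[0.03,-0.004,0.09,0,-1],[0.04,-0.005,0.09,0,-1],[0.04,-0.006,0.09,0,-1],[0.05,-0.007,0.09,0,-1],[0.06,-0.008,0.09,0,-1],[0,0,0,0,-1]],
])

```text
clock: 4.43
eef_pos: [0.6008, -0.1923, 0.1285]
tool_rot: [0.997, -0.073, -0.001, 0.0]
ft_force: [-8.6, 1.5, 4.3]
grip_width: 0.0003
grasp_force: 4.3
```

```bash
python3 - <<'E'
from h import *
o=get_obs();print('tcp box',box(np.array(o['eef_pos'])));p,B=guard()
print([tuple(B[r,400].astype(int)) for r in range(20,300,20)])
E
```

```text
tcp box [-50.51120817  31.5861969  128.4963967 ]
roof n 8466 slope [  0.58275545 142.82477316] angle 0.5276431747950974 z 115.65386635369688 152.88697240153795 x -37.993643260037146 14.996684782231293
[(np.int64(88), np.int64(-30), np.int64(0)), (np.int64(74), np.int64(-31), np.int64(1)), (np.int64(47), np.int64(-2), np.int64(121)), (np.int64(39), np.int64(-1), np.int64(126)), (np.int64(32), np.int64(-1), np.int64(132)), (np.int64(24), np.int64(0), np.int64(135)), (np.int64(17), np.int64(0), np.int64(139)), (np.int64(10), np.int64(0), np.int64(143)), (np.int64(3), np.int64(0), np.int64(147)), (np.int64(-3), np.int64(0), np.int64(150)), (np.int64(-25), np.int64(-9), np.int64(118)), (np.int64(-34), np.int64(-8), np.int64(122)), (np.int64(-119), np.int64(-46), np.int64(0)), (np.int64(-143), np.int64(-49), np.int64(0))]
```

Emit:
apply_moves([
  [[0.07,-0.01,0.08,0,-1],[0.07,-0.01,0.08,0,-1],[0.08,-0.011,0.07,0,-1],[0.08,-0.011,0.06,0,-1],[0.08,-0.011,0.05,0,-1],[0.08,-0.011,0.03,0,-1],[0,0,0,0,-1]],
])

```text
clock: 5.07
eef_pos: [0.6217, -0.1951, 0.1427]
tool_rot: [0.997, -0.072, 0.002, 0.0]
ft_force: [-1.0, -0.5, 0.5]
grip_width: 0.0
grasp_force: 0.5
```

Emit:
apply_moves([
  [[0.08,-0.011,0,0,-1],[0.08,-0.011,0,0,-1],[0.08,-0.011,0,0,-1],[0.08,-0.011,0,0,-1],[0.08,-0.011,0,0,-1],[0.08,-0.011,0,0,-1],[0,0,0,0,-1]],
])

```text
clock: 5.65
eef_pos: [0.6399, -0.1976, 0.1417]
tool_rot: [0.997, -0.072, 0.0, 0.0]
ft_force: [-0.8, 0.2, 0.0]
grip_width: -0.0001
grasp_force: 0.2
```

```bash
python3 - <<'E'
from h import *
o=get_obs();print('tcp box',box(np.array(o['eef_pos'])),o['ft_force'],o['joint_pos'])
p,P=wpts();B=box(P)
print([tuple(B[r,400].astype(int)) for r in range(0,300,15)])
s,_=snap('side')
cv2.imwrite('pics/e.png',np.hstack([cv2.resize(p[:,150:550],(400,400)),cv2.resize(s[100:210,270:380],(400,400),interpolation=2)]))
E
```

```text
tcp box [-11.07425391  31.67125727 141.68460315] [-0.80475297  0.17208423  0.01997148] [-2.99576564e-01  6.36329147e-01  3.36743373e-01  1.27068009e+00
  6.81287359e-05  2.98709739e+00]
[(np.int64(144), np.int64(-32), np.int64(0)), (np.int64(134), np.int64(-33), np.int64(0)), (np.int64(123), np.int64(-33), np.int64(2)), (np.int64(113), np.int64(-34), np.int64(0)), (np.int64(101), np.int64(-35), np.int64(1)), (np.int64(90), np.int64(-36), np.int64(1)), (np.int64(78), np.int64(-37), np.int64(1)), (np.int64(68), np.int64(-13), np.int64(96)), (np.int64(61), np.int64(-9), np.int64(114)), (np.int64(55), np.int64(-6), np.int64(128)), (np.int64(50), np.int64(-3), np.int64(141)), (np.int64(46), np.int64(-1), np.int64(150)), (np.int64(40), np.int64(-1), np.int64(151)), (np.int64(33), np.int64(-2), np.int64(149)), (np.int64(25), np.int64(-4), np.int64(146)), (np.int64(15), np.int64(-6), np.int64(142)), (np.int64(7), np.int64(-7), np.int64(141)), (np.int64(4), np.int64(-4), np.int64(150)), (np.int64(-99), np.int64(-51), np.int64(1)), (np.int64(-118), np.int64(-53), np.int64(1))]
```

View pics/e.png

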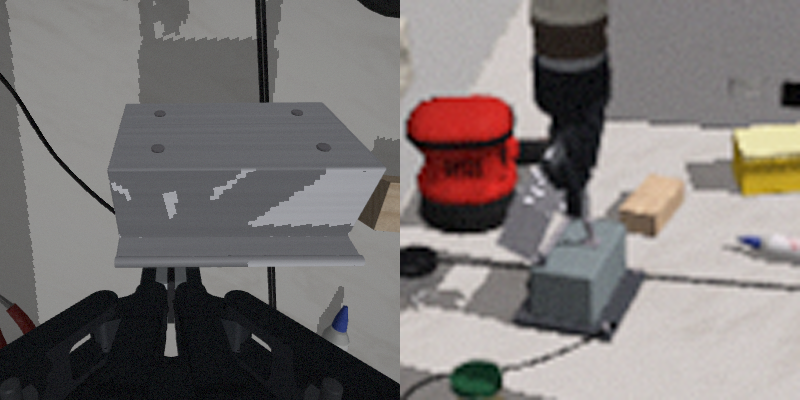

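The guard is up at about 1.2 rad, resting on the finger, with the toggle free below. Next I'll lower the finger to toggle height and push right (box -y).

Emit:
apply_moves([
  [[0,0,-0.12,0,-1],[0,0,-0.12,0,-1],[0,0,-0.12,0,-1],[0,0,-0.12,0,-1],[0,0,-0.12,0,-1],[0,0,-0.1,0,-1],[0,0,0,0,-1]],
])

```text
clock: 6.33
eef_pos: [0.6381, -0.1972, 0.112]
tool_rot: [0.997, -0.073, -0.001, -0.0]
ft_force: [-0.5, 0.1, -0.4]
grip_width: -0.0003
grasp_force: 0.0
```

Emit:
apply_moves([
  [[-0.01,-0.08,0,0,-1],[-0.01,-0.08,0,0,-1],[-0.01,-0.08,0,0,-1],[-0.01,-0.08,0,0,-1],[0,0,0,0,-1]],
])

```text
clock: 6.75
eef_pos: [0.6378, -0.2108, 0.1146]
tool_rot: [0.997, -0.073, 0.001, -0.0]
ft_force: [-0.3, 1.4, 0.4]
grip_width: -0.0001
grasp_force: 0.8
```

Emit:
apply_moves([
  [[-0.01,-0.08,0,0,-1],[-0.01,-0.08,0,0,-1],[-0.01,-0.08,0,0,-1],[-0.01,-0.08,0,0,-1],[-0.01,-0.06,0,0,-1],[0,0,0,0,-1]],
])

```text
clock: 7.25
eef_pos: [0.6356, -0.2266, 0.114]
tool_rot: [0.997, -0.073, 0.0, 0.0]
ft_force: [0.4, 0.2, 1.8]
grip_width: -0.0001
grasp_force: 0.6
```

Emit:
apply_moves([
  [[-0.003,-0.025,0,0,-1],[-0.003,-0.025,0,0,-1],[0,0,0,0,-1]],
])

```text
clock: 7.5
eef_pos: [0.6352, -0.2278, 0.1136]
tool_rot: [0.997, -0.073, -0.0, 0.0]
ft_force: [0.7, 0.1, 1.4]
grip_width: 0.0001
grasp_force: 0.7
```

Emit:
apply_moves([
  [[-0.006,-0.05,0,0,-1],[-0.006,-0.05,0,0,-1],[0,0,0,0,-1]],
])

```text
clock: 7.75
eef_pos: [0.6343, -0.2317, 0.1133]
tool_rot: [0.997, -0.073, -0.001, -0.0]
ft_force: [0.9, 1.4, -1.0]
grip_width: 0.0001
grasp_force: 0.6
```

```bash
python3 - <<'E'
from h import *
print(box(np.array(get_obs()['eef_pos'])))
s,_=snap('side');p,_=snap('wrist')
cv2.imwrite('pics/f.png',np.hstack([cv2.resize(p[150:350,200:440],(480,400)),cv2.resize(s[130:200,300:350],(300,400),interpolation=2)]))
E
```

```text
[-11.87447225  -2.85245789 113.25800911]
```

View pics/f.png

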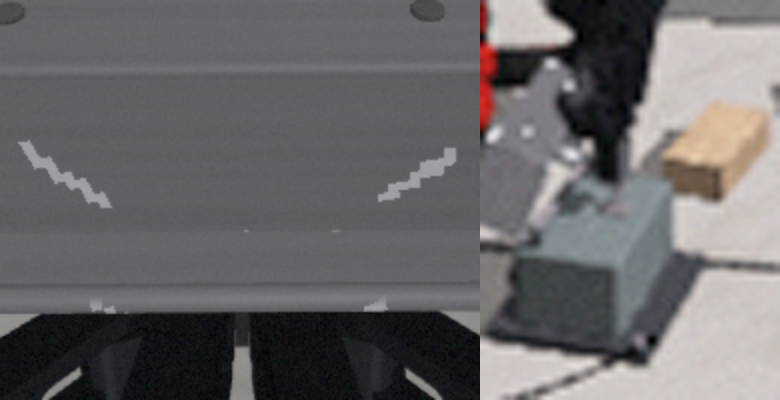

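The side crop shows the finger over the panel with the guard still held up behind it, but the toggle is hidden. I'll push on until it stops.

Emit:
apply_moves([
  [[-0.006,-0.05,0,0,-1],[-0.006,-0.05,0,0,-1],[0,0,0,0,-1]],
])

```text
clock: 8.1
eef_pos: [0.6342, -0.2331, 0.1135]
tool_rot: [0.997, -0.072, -0.001, -0.003]
ft_force: [-0.0, 6.8, -0.5]
grip_width: -0.0002
grasp_force: 3.4
```

Emit:
apply_moves([
  [[-0.004,-0.03,0,0,-1],[-0.004,-0.03,0,0,-1],[0,0,0,0,-1]],
])

```text
clock: 8.35
eef_pos: [0.6341, -0.2334, 0.1134]
tool_rot: [0.997, -0.071, -0.001, -0.004]
ft_force: [0.4, 12.2, 0.5]
grip_width: -0.0003
grasp_force: 5.6
```

It reached the end stop (force rose to 12 N with no further travel). I'll back off to the left, then draw the finger out forwards.

Emit:
apply_moves([
  [[0.01,0.1,0,0,-1],[0.01,0.1,0,0,-1],[0.01,0.1,0,0,-1],[0.01,0.1,0,0,-1],[0,0,0,0,-1]],
])

```text
clock: 8.77
eef_pos: [0.6356, -0.2216, 0.114]
tool_rot: [0.997, -0.072, 0.0, 0.0]
ft_force: [-1.0, 0.0, -0.8]
grip_width: -0.0001
grasp_force: 0.0
```

Emit:
apply_moves([
  [[-0.12,0.016,0,0,-1],[-0.12,0.016,0,0,-1],[-0.12,0.016,0,0,-1],[-0.12,0.016,0,0,-1],[-0.12,0.016,0,0,-1],[-0.12,0.016,0,0,-1],[-0.12,0.016,0,0,-1],[-0.12,0.016,0,0,-1]],
])

```text
clock: 9.43
eef_pos: [0.5966, -0.2168, 0.114]
tool_rot: [0.997, -0.073, 0.0, 0.0]
ft_force: [-0.2, 0.8, -0.6]
grip_width: -0.0001
grasp_force: 0.2
```

Emit:
apply_moves([
  [[-0.1,0.014,0,0,-1],[-0.1,0.014,0,0,-1],[-0.2,0.028,0,0,-1],[-0.4,0.05,0,0,-1],[-0.6,0.08,0,0,-1],[-0.6,0.08,0.4,0,-1],[-0.6,0.08,0.6,0,-1],[0,0,0,0,-1]],
])

```text
clock: 10.1
eef_pos: [0.4911, -0.203, 0.1578]
tool_rot: [0.997, -0.073, 0.001, 0.001]
ft_force: [0.3, -0.3, 0.7]
grip_width: 0.0001
grasp_force: 0.0
```

```bash
python3 - <<'E'
from h import *
o=get_obs();print(o['clock'],o['ft_force']);p,B=guard()
s,_=snap('side')
cv2.imwrite('pics/g.png',np.hstack([cv2.resize(p[0:300,200:500],(400,400)),cv2.resize(s[100:240,270:410],(400,400),interpolation=2)]))
E
```

```text
10.1 [ 0.30495083 -0.27408441  0.669104  ]
roof n 1559 slope [  1.79495812 188.6571953 ] angle 1.0625061506876061 z 112.0197037049716 130.83821015157332 x -37.071117916603974 -31.353413331923424
```

View pics/g.png

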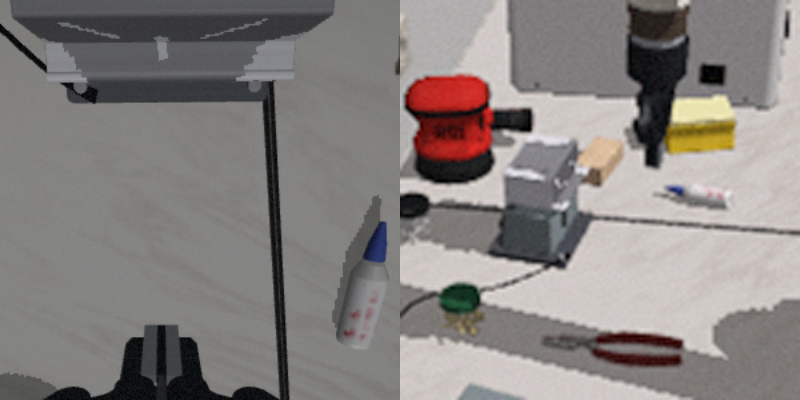

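The guard looks shut and the finger is clear. I'll check roof level, height and box position from above before handing in.

```bash
python3 - <<'E'
from h import *
p,d=snap('top');P=pts('top',d);v,u=np.mgrid[:400,:640]
m=(P[...,2]>.11)&(P[...,2]<.16)&(u>355)&(u<425)&(v>145)&(v<210)
q=P[m];B=box(q);r=cv2.minAreaRect((q[:,:2]*1e3).astype(np.float32))
i=(B[:,0]>-30)&(B[:,0]<18);slope=np.polyfit(B[i,0],B[i,2],1)[0]
print(r,np.median(q[:,2]),slope)
if abs(slope)<.08 and abs(np.median(q[:,2])-.129)<.003 and get_obs()['clock']<41: print(order.job_done())
E
```

```text
((644.1883544921875, -231.37905883789062), (111.52462768554688, 67.590576171875), 81.994140625) 0.12915096803685233 0.014421112875296105
the job is handed in; nothing more can be done
None
```

The job is handed in at about 10 s: I pushed the toggle right to its end stop with the guard held up, and the guard then dropped shut. The top view showed the roof level and the box within about 1 mm of its start. I couldn't see the toggle under the guard at the end, and I lifted the guard by pressing on the front edge of the tab, because the tool only points down and couldn't get under it.

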